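# Wedge up and press a tiled hot-tin rest

## Robot

A 6-joint arm with a two-finger parallel gripper is mounted at the origin on a cart in front of the work surface, level with it; the furniture and walls round the work are solid. World frame = base frame: x ahead of the robot, y to its left, z up, the work surface at z = 0. Lengths are in m, angles in degrees, forces in N, time in s.
With the tool pointing down it reaches from about 0.325 to 0.85 m from the base axis. Payload 15.5 kg.
Tool frame: the origin (TCP) lies midway between the tips of the shut fingers; the grasp point (between the pads) lies 19 mm behind it; z points along the fingers, y is the line along which they close (so a half turn about z gives the same grasp; the last joint's range is limited). The gripper opens to 91 mm and grips with 3 to 60 N. Pads are 32 mm wide; open, the fingers measure 118 mm over their backs; the gripper's body (76 mm by 178 mm) begins 60 mm behind the grasp point.
Start: joints at [71.362, 28.281, 77.091, -0, 74.628, -5.472], TCP at [0.142, 0.609, 0.214] pointing down, gripper open.
Joint ranges: [-166.48, 166.48], [-47.26, 123.95], [12.59, 153.08], [-70.14, 250.14], [6.76, 159.57], [-176.63, 176.63]. Speed limits (degrees/s): [108.29, 108.29, 147.25, 172.46, 172.46, 172.46].

## Interface

Orientations are given as a 3x3 rotation matrix whose columns are the frame's x, y, z axes.
In Python, from cell import manip gives the robot as it stands.
- The arm moves only by the shell command python3 -m crank FILE [OPENING] [FORCE], which reads ROWS from the file FILE. ROWS is 1 to 12 rows, one to a line, with the numbers parted by commas; each row has 6 numbers: dx, dy, dz in m, then a rotation vector rx, ry, rz in degrees; each row shifts and turns the commanded pose from where the row before left it, along the tool's axes as they then stand; what a row does not reach is not made up. A row lasts 1/10 s, in which the tool goes at most 0.05 m and 8.59 degrees, less where a joint would pass 70% of its speed; a pose out of reach is approached as far as the arm can. OPENING is the finger opening in m, set as the command begins (- or left out keeps the last). The fingers move at their own pace and stop on an object; FORCE is the grip in N (left out, the last holds). Time passes only in rows, so rows that do not move let the fingers close. It prints the time, the measured TCP pose, the force, the opening and the grip force at its end. Input that does not fit is refused with a message, and nothing moves.
- manip.get_obs(): the state, without advancing time (a new reading comes with each control period).
- manip.read_camera(name): name is "scene" or "top"; returns (picture, depth): 420x560x3 uint8, blue, green, red; 420x560 float32, m along the optical axis (not along the pixel's ray), 0 where there is no reading.
- manip.camera_info(name): a dict with "vertical_fov" (degrees; the focal length in pixels is half the picture's height over the tangent of half this angle, whatever the lens; pixels are square), "cx", "cy" (the principal point, pixels), "rvec" (rotation vector, rad) and "tvec" (3), from world to camera coordinates, as OpenCV has them. Camera axes: x right, y down, z forward; pixel columns grow to the right and rows downward; lengths in m; the calibration is good to about 2 mm. A picture is of the moment at which its call begins. camera_info takes no time and is no camera call.
- manip.hand_in(): hands the job in; it is judged then, once.
Trained networks look in the newest picture that a camera, given by its name, has taken for a name from the list of things; names that differ only in an ending like _2 or _b are one class to them, and where a whole thing is asked for, a point or a joint stands for the part that bears it (a point fixed in the world has none). Each returns a list of dicts, best first, with "p" (0 to 1); they miss things now and then, are a little off and sometimes report something else, mostly with a low value. They report only what shows in the picture. A call takes as long as a camera call.
- manip.recognise(camera, thing): "pixel" ([column, row] in pixels, amid what is visible of it).
- manip.landmark_of(camera, thing): "pixel" ([column, row] in pixels: a listed point, or the origin of a listed thing).
The state is a dict: "clock": time; "qpos": joint angles; "joint_vel": joint speeds; "joint_torque": joint torques, N m; "eef_pos": TCP position; "eef_rot": TCP orientation; "wrist_force": force on the tool from outside, world axes, zero at the start; "moment": the same for the moment, N m; "finger_gap": finger opening in m; "grip_force": force on a finger pad.
Only numpy, scipy, OpenCV 4.12 (cv2) and the standard library are available. Lean on these libraries where they do the work, as an engineer would, in place of code of your own. Each camera call takes 0.05 s, during which the arm holds its last target. There are 200 camera calls.

## Task

Build up the hot-tin rest in the wedge jig: lay the adhesive cork sheet squarely on the wooden base plate that waits in the jig, then the white tile squarely on the cork. Slide the wooden wedge, thin end first, into the gap between the stack and the tapered batten from the end where the gap is wide, until it is tight and all three layers sit flush against the fence, and let go of it. Then press gently but firmly down on the middle of the tile with the fingertips and finish while still holding it pressed; leave the other things on the bench alone.

Things in the scene. Friction and masses are not known exactly. Their poses are not given: they have to be found in the camera images.
- jig: the wedge jig: plywood board 180 (x) x 220 (y) x 12 mm fixed to the bench, with a wooden fence across it. Origin: centre of the board's underside; x points from the batten in use to the fence, y along the fence. The fence is 190 mm long, 20 mm thick, 18 mm high above the board; its working face is the plane x = +30 mm, looking to -x, so a layer flush against it has its centre at x = -6 mm
- fence_face (a point): middle of the fence's working face, at the level of the board's top (12 mm above the bench); axes as the jig's
- batten_left: tapered batten 150 mm long (y), 18 mm high, fixed on the board, axes as the jig's: either in use at jig x = -70 mm, or parked behind the fence at x = +66 mm. Its outer face is straight at x = -13 mm, its inner face (towards the fence when in use) is the slanted plane x = 11.4 mm - 0.14 y, so with this one in use the gap widens towards the jig's +y. Origin: underside, mid length
- batten_right: mirror image of batten_left, in use when the other is parked: inner face x = 11.4 mm + 0.14 y, so with this one the gap widens towards the jig's -y. With either in use and a layer flush on the fence, the gap between layer and batten is 16.6 mm wide at the jig's y = 0 and changes by 0.14 mm per mm of y
- batten_left_thick (a point): thick end of batten_left (inner edge, mid height), where the gap is narrow
- batten_right_thick (a point): thick end of batten_right (inner edge, mid height), where the gap is narrow; with the wedge tight, its thin end lies 25 mm (level) from the thick end of the batten in use
- base: dark wooden base plate 72 (x) x 62 (y) x 8 mm lying loose on the jig's board, its x axis along the jig's, within 2 mm of the fence at the start. Origin: centre of its underside
- cork: cork sheet 72 (x) x 62 (y) x 6 mm, stiff, lying flat on the bench. Origin: centre of its underside
- tile: white ceramic tile 72 (x) x 62 (y) x 9 mm, lying flat on the bench. Origin: centre of its underside
- wedge: beech wedge 120 mm long (x), 40 mm high (z), standing on a 120 mm long narrow face. Its thickness (y) grows evenly from 9.6 mm at the thin end (x = +60 mm) over 18 mm in the middle to 26.4 mm at the thick end (x = -60 mm). Origin: centre of its underside. In the gap it stands on the board, 17 mm higher than the stack (23 mm) and 22 mm higher than the battens: hold it by its upper part
- wedge_thin (a point): middle of the wedge's thin end face
- matchbox: bystander: matchbox 36 x 53 x 15 mm
- wax_block_1: bystander: block of wax 44 x 62 x 28 mm
- tin_empty: bystander: empty tin, 68 mm across, 62 mm high
- tape: bystander: roll of masking tape, 98 mm across, 25 mm high

How it is judged:
By the outcome, as a careful person would: the job done as asked, in the order asked, and still so for the second after the job is handed in, while the arm keeps its last pose, push and grip.
It also fails if it takes over 72 s, if anything falls off the work surface, if the arm or the gripper's body presses on something with over 40 N, if the wrist force passes 120 N, or if a joint passes its speed limit or range.

## Working session

There is one attempt and no reset: what is moved stays moved. The work goes in short steps, Python scripts to look and compute and a shell command to move; the robot and the scene stay as the last step left them, time stands still between calls to the robot, and variables do not carry over. Pictures are saved under pics/ and viewed, at most 10 in all, crops included, and the job is handed in when it is done.

```bash
mkdir -p pics; ls; cat > h.py <<'E'
import numpy as np, cv2
from cell import manip
def cam(n):
    i=manip.camera_info(n); R=cv2.Rodrigues(np.array(i['rvec'],float))[0]; t=np.array(i['tvec'],float).ravel()
    f=210/np.tan(np.radians(i['vertical_fov']/2)); return R,t,f,i['cx'],i['cy']
def ray(n,px):
    R,t,f,cx,cy=cam(n); d=R.T@np.array([(px[0]-cx)/f,(px[1]-cy)/f,1]); return -R.T@t,d
def onz(n,px,z):
    o,d=ray(n,px); return o+d*(z-o[2])/d[2]
def proj(n,P):
    R,t,f,cx,cy=cam(n); c=R@np.array(P,float)+t; return c[:2]/c[2]*f+[cx,cy]
def cloud(n,D):
    R,t,f,cx,cy=cam(n); v,u=np.mgrid[:420,:560]; c=np.stack([(u-cx)/f*D,(v-cy)/f*D,D],-1); return (c-t)@R
def tri(p1,p2):
    o1,d1=ray('scene',p1);o2,d2=ray('top',p2)
    s=np.linalg.lstsq(np.c_[d1,-d2],o2-o1,rcond=None)[0]; a=o1+s[0]*d1;b=o2+s[1]*d2
    return (a+b)/2,np.linalg.norm(a-b)
E
python3 - <<'E'
from h import *
for n in ['scene','top']:
    print(n,manip.camera_info(n)); p,d=manip.read_camera(n); cv2.imwrite(f'pics/{n}0.png',p); np.savez(f'{n}0.npz',p=p,d=d)
    for th in ['jig','fence_face','batten_left','batten_right','batten_left_thick','batten_right_thick','base','cork','tile','wedge','wedge_thin']:
        print(th,[(np.round(r['pixel'],1).tolist(),round(r['p'],2)) for r in manip.landmark_of(n,th)[:3]])
E
```

```text
pics
scene {'vertical_fov': 44.12295221974542, 'cx': 275.0907741486514, 'cy': 212.74619052265655, 'rvec': array([ 1.95680479, -0.68218922,  0.40803242]), 'tvec': array([-0.32538616,  0.22653964,  0.99891191])}
jig [([244.9, 211.6], 0.95), ([307.5, 240.2], 0.52), ([287.6, 201.4], 0.37)]
fence_face [([252.8, 204.3], 0.97), ([220.0, 172.9], 0.43)]
batten_left [([263.9, 197.8], 0.76)]
batten_right [([223.8, 213.1], 0.95), ([212.3, 199.1], 0.61)]
batten_left_thick [([286.1, 201.8], 0.8)]
batten_right_thick [([211.3, 198.1], 0.94)]
base [([242.8, 211.4], 0.62), ([295.3, 263.5], 0.52)]
cork [([359.9, 263.3], 0.55)]
tile [([310.2, 240.9], 0.91), ([226.4, 214.7], 0.68)]
wedge [([319.2, 275.8], 0.78), ([243.4, 207.4], 0.52)]
wedge_thin [([294.3, 267.5], 0.66)]
top {'vertical_fov': 48.311266010195794, 'cx': 273.844475697858, 'cy': 207.00391223805696, 'rvec': array([ 2.19608995, -2.16283568,  0.06567461]), 'tvec': array([0.13462534, 0.48923288, 1.48823464])}
jig [([243.7, 203.9], 0.82), ([238.7, 196.6], 0.74), ([355.6, 225.8], 0.56)]
fence_face [([244.0, 197.1], 0.87), ([245.2, 224.6], 0.38)]
batten_left [([241.5, 185.7], 0.9)]
batten_right [([246.1, 223.3], 0.71), ([158.9, 200.6], 0.54)]
batten_left_thick [([261.7, 172.8], 0.69)]
batten_right_thick [([223.4, 218.8], 0.86)]
base [([245.6, 206.0], 0.69), ([355.4, 222.5], 0.43)]
cork [([356.7, 190.0], 0.8)]
tile [([318.5, 196.8], 0.82), ([396.4, 184.8], 0.41)]
wedge [([360.2, 225.8], 0.76)]
wedge_thin [([338.7, 226.7], 0.73)]
```

```bash
python3 - <<'E'
from h import *
for n,(x,y,w) in {'scene':(170,150,240),'top':(190,140,240)}.items():
    p=np.load(f'{n}0.npz')['p'][y:y+w*3//4,x:x+w]
    cv2.imwrite(f'pics/{n}0c.png',cv2.resize(p,(800,600),interpolation=cv2.INTER_CUBIC))
E
```

```text
(no output)
```

View pics/scene0.png

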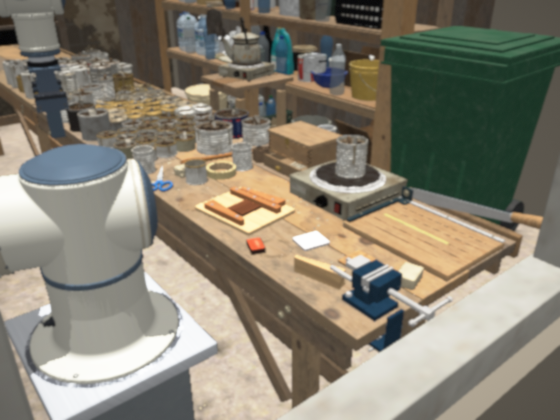

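View pics/top0c.png

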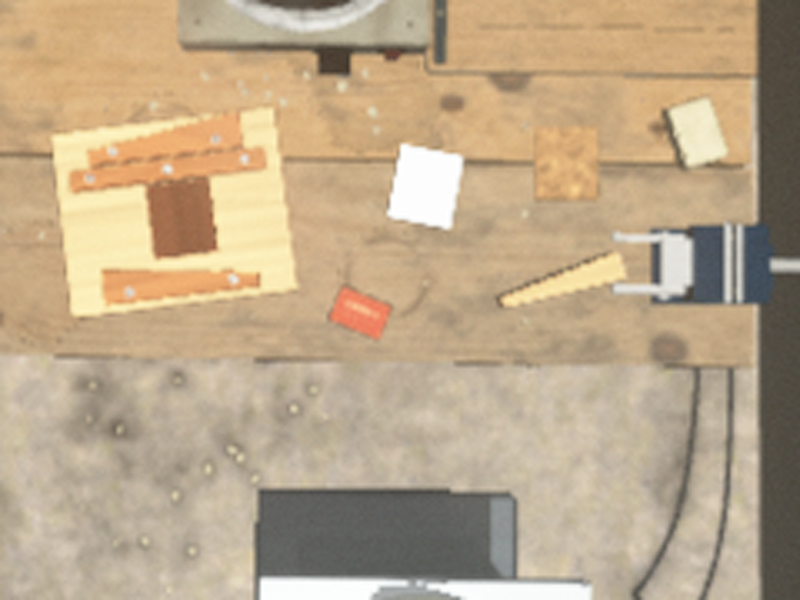

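```bash
cat > seg.py <<'E'
from h import *
def seg(p,n,seed,zt,tol=0.5,roi=14,show=True):
    """subpixel rect: classify by nearness to seed colour vs local background ring"""
    S=8; cx,cy=seed; x0,y0=int(cx)-roi,int(cy)-roi
    c=p[y0:y0+2*roi,x0:x0+2*roi].astype(np.float32)
    fg=np.median(p[int(cy)-2:int(cy)+3,int(cx)-2:int(cx)+3].reshape(-1,3),0).astype(float)
    bg=np.median(np.concatenate([c[:2].reshape(-1,3),c[-2:].reshape(-1,3),c[:,:2].reshape(-1,3),c[:,-2:].reshape(-1,3)]),0)
    a=((c-bg)@(fg-bg))/((fg-bg)@(fg-bg))
    a=cv2.resize(a,None,fx=S,fy=S,interpolation=cv2.INTER_CUBIC)
    m=(a>tol).astype(np.uint8); k,l,st,ce=cv2.connectedComponentsWithStats(m)
    lab=l[int((cy-y0+.5)*S),int((cx-x0+.5)*S)]; m=(l==lab).astype(np.uint8)
    cn=max(cv2.findContours(m,0,2)[0],key=cv2.contourArea)
    q=(cn[:,0]+.5)/S-.5+[x0,y0]
    w=np.array([onz(n,u,zt)[:2] for u in q])*1000
    r=cv2.minAreaRect(w.astype(np.float32)); M=cv2.moments(w.astype(np.float32))
    cen=[M['m10']/M['m00'],M['m01']/M['m00']]
    if show: print(n,fg,bg,'centroid',np.round(cen,1),'rect',np.round(r[0],1),np.round(r[1],1),round(r[2],1),'area',round(M['m00']))
    return w,cen,r
E
python3 - <<'E'
from seg import *
T=np.load('top0.npz'); S=np.load('scene0.npz')
for nm,px,px2,z in [('base',(244.5,204.5),None,.02),('tile',(318,196),(311,240.5),.009),('cork',(360.5,188.5),(358,262),.006),('wedge',(362,223),(319,270),.04)]:
    print(nm); seg(T['p'],'top',px,z,roi=18)
    if px2: seg(S['p'],'scene',px2,z,roi=20)
# heights
for n,D in (('top',T['d']),('scene',S['d'])):
    C=cloud(n,D)
    for nm,P in [('base',(244,204)),('tile',(318,196)),('cork',(360,188)),('wedge',(362,223)),('board',(275,200)),('bench',(300,215)),('fence',(240,190)),('batten',(232,226)),('vise',(392,219)),('tape?',(380,219))]:
        if n=='top': print(nm,np.round(C[P[1]-1:P[1]+2,P[0]-1:P[0]+2].reshape(-1,3).mean(0),4))
for th,a,b in [('jig',(244.9,211.6),(243.7,203.9)),('fence',(252.8,204.3),(244,197.1)),('brt',(211.3,198.1),(223.4,218.8)),('tile',(310.2,240.9),(318.5,196.8)),('cork',(359.9,263.3),(356.7,190)),('wedge',(319.2,275.8),(360.2,225.8)),('thin',(294.3,267.5),(338.7,226.7)),('base',(242.8,211.4),(245.6,206))]:
    print(th,np.round(tri(a,b)[0],4),round(tri(a,b)[1],4))
E
```

```text
base
top [ 74. 106. 155.] [152.5 208.  239. ] centroid [494.7 238.9] rect [494.4 246.5] [79.8 79.9] 8.6 area 4579
tile
top [253. 253. 253.] [130. 169. 200.] centroid [527.3   2.1] rect [527.3   2.1] [64.6 74.7] 79.2 area 4488
scene [254. 254. 254.] [139.  184.  217.5] centroid [528.2   2.7] rect [528.3   2.8] [68.3 75.9] 79.6 area 4982
cork
top [124. 178. 224.] [133. 173. 203.] centroid [ 557.9 -127.5] rect [ 554.1 -119.9] [89.6 70.4] 87.7 area 4146
scene [233. 237. 238.] [128.5 155.5 176. ] centroid [ 552.4 -134.6] rect [ 552.8 -132.2] [44.  53.6] 86.6 area 1838
wedge
top [166. 226. 248.] [136. 170. 195.] centroid [ 437.6 -138.6] rect [ 435.  -130.5] [ 25.2 111.7] 18.7 area 1860
scene [ 82. 114. 139.] [138.5 170.  198. ] centroid [ 408.1 -155.6] rect [ 409.6 -153.7] [ 48.2 126.6] 14.4 area 4259
base [0.4954 0.2383 0.0185]
tile [0.5095 0.0139 0.1765]
cork [ 0.5542 -0.1368  0.0041]
wedge [ 0.4392 -0.1376  0.0378]
board [0.511  0.1388 0.0041]
bench [4.636e-01 5.690e-02 3.000e-04]
fence [0.5395 0.2513 0.0282]
batten [0.4236 0.2743 0.0296]
vise [ 0.4509 -0.2208  0.0852]
tape? [ 0.4546 -0.2028 -0.0012]
jig [0.4971 0.2406 0.0008] 0.0001
fence [0.5197 0.2376 0.0174] 0.0047
brt [0.4395 0.3054 0.0358] 0.0149
tile [ 0.5232 -0.002   0.008 ] 0.0001
cork [ 0.5537 -0.1324 -0.0053] 0.0137
wedge [ 0.4307 -0.1357  0.0148] 0.0007
thin [ 0.4239 -0.0658  0.0038] 0.0088
base [0.4884 0.2349 0.0066] 0.0035
```

View pics/scene0c.png

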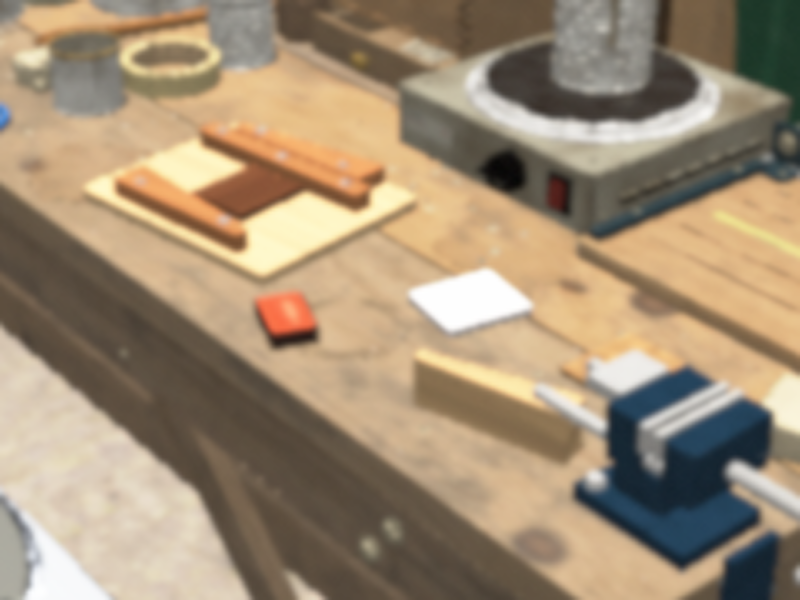

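```bash
cat > fit.py <<'E'
from h import *
from scipy.optimize import minimize
def rect(a,b,c,d,z): return np.array([[a,c,z],[b,c,z],[b,d,z],[a,d,z]],float)
def fit(p,n,polys,x0,pad=5,S=8,fixroi=None):
    """polys: mm polygons in object frame, painter's order. x0: x,y (mm), yaw deg. Returns fit."""
    R,t,f,cx,cy=cam(n)
    def pj(P,x):
        a=np.radians(x[2]);c,s=np.cos(a),np.sin(a)
        W=np.c_[x[0]+c*P[:,0]-s*P[:,1],x[1]+s*P[:,0]+c*P[:,1],P[:,2]]/1000
        q=W@R.T+t; return q[:,:2]/q[:,2:]*f+[cx,cy]
    al=np.concatenate([pj(P,x0) for P in polys]); u0,v0=np.floor(al.min(0)-pad).astype(int); u1,v1=np.ceil(al.max(0)+pad).astype(int)
    I=p[v0:v1,u0:u1].astype(float); h,w=I.shape[:2]; F=I.reshape(-1,3)
    def cost(x):
        L=np.zeros((h*S,w*S),np.uint8)
        for i,P in enumerate(polys):
            q=((pj(P,x)-[u0,v0]+.5)*S-.5)*16
            cv2.fillPoly(L,[np.round(q).astype(np.int32)],i+1,shift=4)
        A=np.stack([cv2.GaussianBlur(cv2.resize((L==i).astype(np.float32),(w,h),interpolation=cv2.INTER_AREA),(0,0),.5).ravel() for i in range(len(polys)+1)],1)
        c,*_=np.linalg.lstsq(A,F,rcond=None); return ((A@c-F)**2).mean()
    best=None
    for k in range(3):
        s=[6,3,1.5][k]; x=np.array(x0 if best is None else best.x,float)
        best=minimize(cost,x,method='Nelder-Mead',options=dict(initial_simplex=np.vstack([x]+[x+d for d in np.diag([s,s,s])]),xatol=.02,fatol=1e-3))
    return np.round(best.x,2),round(best.fun,1)
def jigp(base=True,sgn=1):
    yb=75
    bat=np.array([[-83,-yb,30],[-83,yb,30],[-70+11.4+.14*yb,yb,30],[-70+11.4-.14*yb,-yb,30]],float)
    park=np.array([[79,-yb,30],[79,yb,30],[66-11.4+.14*yb,yb,30],[66-11.4-.14*yb,-yb,30]],float)
    return [rect(-90,90,-110,110,12),bat,rect(30,50,-95,95,30)]
plate=lambda z:[rect(-36,36,-31,31,z)]
wed=lambda z:[np.array([[60,4.8,z],[60,-4.8,z],[-60,-13.2,z],[-60,13.2,z]],float)]
E
python3 - <<'E'
from fit import *
T=np.load('top0.npz'); S=np.load('scene0.npz')
for n,I in (('top',T['p']),('scene',S['p'])):
    print(n,'jig',fit(I,n,jigp(),(497,239,5)))
    print('base',fit(I,n,plate(20),(497,239,5),pad=1 if n=='scene' else 2))
    print('tile',fit(I,n,plate(9),(527,2,-11)))
    print('cork',fit(I,n,plate(6),(554,-130,0),pad=4))
    print('wedge',fit(I,n,wed(40),(436,-135,18),pad=4))
    sh=wed(0)+wed(40)
D=cloud('top',T['d']); np.set_printoptions(linewidth=200)
print((D[208:232:2,366:400:2,2]*1000).round().astype(int)); print(D[212,374],D[226,374])
E
```

```text
top jig (array([498.84, 246.36,   8.01]), np.float64(798.4))
base (array([493.71, 238.3 ,   8.42]), np.float64(356.3))
tile (array([527.49,   2.06, -10.52]), np.float64(102.3))
cork (array([ 5.5446e+02, -1.3439e+02, -3.4000e-01]), np.float64(94.1))
wedge (array([ 438.17, -141.21,  108.89]), np.float64(107.6))
scene jig (array([482.84, 227.31,   8.88]), np.float64(1434.8))
base (array([497.51, 233.71,  10.3 ]), np.float64(1504.3))
tile (array([528.  ,   2.01,  -9.75]), np.float64(140.8))
cork (array([ 561.78, -121.04,    1.73]), np.float64(2109.5))
wedge (array([ 405.1 , -145.9 ,  100.25]), np.float64(886.9))
[[  -2   -1    0    2   -5   -3    1   -4    2   -3   -1   -4    2   -1   -1   68   82]
 [  -2   -1    0    0   58   -5    2    0   -2    3   15   20   17   15   13   72   86]
 [  -2 1521    1   -2   61   57   57   63   57   60   59   87   87   86   84   86   85]
 [  -1   -2   -4    2   -6   -6    3    0    7 1521   14   85   78   78   88   82   80]
 [  -1    1   -1    4   31    3   -3    1   -2    2   20   85   86   90   88   85   87]
 [  -4   38   41   41   36    2   -1   -4   -3   -2   12   81   87   83   83   86   88]
 [  32   37   37   43   39   40   -1    0   -3   -7   14   86   90   85   87   91   84]
 [  38   40   37   39   37   44    5    3   -1    1   10   83   86   92   85   80   86]
 [  38   37   41   38   40   -3   -5   -3    6    1   16   84   85   92   85   87   81]
 [  39    8    1    1   59   57   55   55   58   58   63   59   55   65   55   75   87]
 [   0    3   -2   -3   63 1521   59   58   53   56   64   50   56   53   62   70   82]
 [  -3    4   -3   -5    0    3   -2   -1   -2   -4   13   23   18   10   15   71   83]]
[ 0.47307587 -0.17070386  0.06132478] [ 0.42956443 -0.17128886  0.05850998]
```

```bash
python3 - <<'E'
from fit import *
T=np.load('top0.npz')['p']; S=np.load('scene0.npz')['p']
def full(by,bx=-6.5):
    b,bat,fe=jigp(); pk=np.array([[79,-75,30],[79,75,30],[66-11.4-.14*75,75,30],[66-11.4+.14*75,-75,30]],float)
    return [b,rect(bx-36,bx+36,by-31,by+31,20),bat,pk,fe]
for by in (-8,-6,-4,-2,0): print(by,fit(T,'top',full(by),(497,242,8)))
print('base pads',[fit(T,'top',plate(20),(494,238,8),pad=k) for k in (0,1)])
for s in (100,108): print('wedge',fit(T,'top',wed(40),(437,-135,s),pad=4))
print('tile',[fit(T,'top',plate(9),(527,2,-10),pad=k) for k in (2,4)],'cork',[fit(T,'top',plate(6),(554,-132,0),pad=k) for k in (2,3)])
# overlays
b=fit(T,'top',full(-6),(497,242,8))[0]; print(b)
im=cv2.resize(T[140:320,190:430],(960,720),interpolation=cv2.INTER_CUBIC)
def draw(P,x,col):
    a=np.radians(x[2]);c,s=np.cos(a),np.sin(a)
    q=np.array([proj('top',[(x[0]+c*u-s*v)/1000,(x[1]+s*u+c*v)/1000,z/1000]) for u,v,z in P])
    cv2.polylines(im,[np.round(((q-[190,140]+.5)*4-.5)).astype(int)],True,col,1)
for P in full(-6): draw(P,b,(0,255,0))
draw(plate(9)[0],(527.5,2,-10.5),(255,0,0)); draw(plate(6)[0],(554.5,-134.4,-.3),(255,0,0)); draw(wed(40)[0],fit(T,'top',wed(40),(437,-135,108),pad=4)[0],(255,0,0))
cv2.imwrite('pics/ov.png',im[80:500,:800])
E
```

```text
-8 (array([498.41, 246.5 ,   8.  ]), np.float64(153.2))
-6 (array([498.48, 245.6 ,   8.28]), np.float64(152.9))
-4 (array([498.84, 244.63,   8.02]), np.float64(166.2))
-2 (array([498.94, 243.07,   8.49]), np.float64(188.1))
0 (array([499.55, 241.23,   8.16]), np.float64(217.6))
base pads [(array([493.73, 238.22,   9.17]), np.float64(199.7)), (array([493.91, 238.32,   8.31]), np.float64(272.1))]
wedge (array([ 433.36, -127.26,  108.91]), np.float64(228.0))
wedge (array([ 433.29, -127.2 ,  108.67]), np.float64(245.1))
tile [(array([527.55,   1.99, -10.3 ]), np.float64(82.9)), (array([527.49,   2.01, -10.57]), np.float64(98.2))] cork [(array([ 5.5484e+02, -1.3295e+02, -3.2000e-01]), np.float64(89.8)), (array([ 5.5449e+02, -1.3276e+02,  5.5000e-01]), np.float64(93.6))]
[498.48 245.6    8.28]
```

View pics/ov.png

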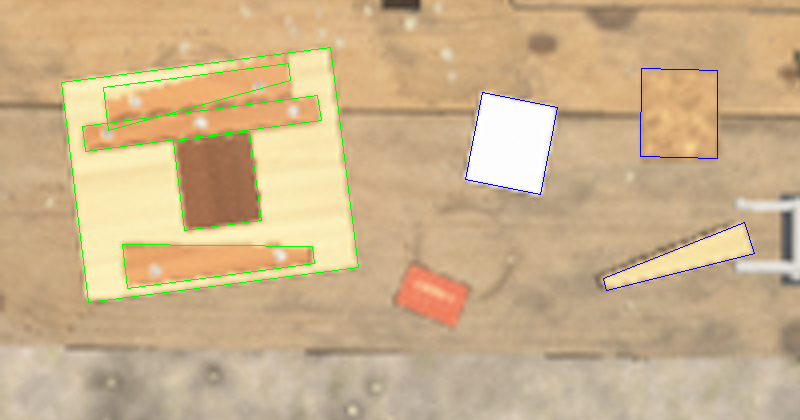

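```bash
cat > go.py <<'E'
import sys
from h import *
from scipy.spatial.transform import Rotation as Ro
# go.py x y z yaw(mm,deg): prints rotvec & translation in the tool axes (translation after rotation; and before)
x,y,z,yaw=map(float,sys.argv[1:5]); o=manip.get_obs(); R=np.array(o['eef_rot']); p=np.array(o['eef_pos'])
def tgt(a):
    c,s=np.cos(a),np.sin(a); return np.array([[c,s,0],[s,-c,0],[0,0,-1]])
T=min((tgt(np.radians(yaw+k)) for k in (0,180)),key=lambda M:Ro.from_matrix(R.T@M).magnitude())
rv=Ro.from_matrix(R.T@T).as_rotvec(degrees=True); d=np.array([x,y,z])/1000-p
print('clock',round(o['clock'],2),'pos',np.round(p*1000,1),'q6',np.round(o['qpos'],1),'F',np.round(o['wrist_force'],1),'gap',round(o['finger_gap']*1000,1),'grip',np.round(o['grip_force'],1))
print('rot',np.round(rv,2),'|',round(float(np.linalg.norm(rv)),1),' trans after rot (mm)',np.round(T.T@d*1000,1),' before rot',np.round(R.T@d*1000,1))
E
python3 go.py 554.5 -133.3 120 0.2
```

```text
clock 1.2 pos [142.4 608.6 213.9] q6 [71.4 28.3 77.1  0.  74.6 -5.5] F [-1.  -0.7  0.3] gap 91.3 grip 0.0
rot [ -0.    -0.   -13.36] | 13.4  trans after rot (mm) [-409.6 -743.3   93.9]  before rot [-570.3 -628.5   93.9]
```

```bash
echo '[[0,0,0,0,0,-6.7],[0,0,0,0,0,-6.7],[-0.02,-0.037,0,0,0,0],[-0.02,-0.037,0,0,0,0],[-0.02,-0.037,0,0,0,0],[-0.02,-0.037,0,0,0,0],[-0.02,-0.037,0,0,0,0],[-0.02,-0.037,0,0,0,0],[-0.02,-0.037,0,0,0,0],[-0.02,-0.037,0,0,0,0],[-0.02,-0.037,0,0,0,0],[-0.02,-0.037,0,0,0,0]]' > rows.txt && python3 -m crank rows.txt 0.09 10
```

```text
refused: ROWS must be rows one to a line, with the numbers parted by commas. Nothing was moved.
```

Refused on format, not on reach. It needs rows one to a line, with the numbers parted by commas.

```bash
echo '0,0,0,0,0,-6.7
0,0,0,0,0,-6.7
-0.02,-0.037,0,0,0,0
-0.02,-0.037,0,0,0,0
-0.02,-0.037,0,0,0,0
-0.02,-0.037,0,0,0,0
-0.02,-0.037,0,0,0,0
-0.02,-0.037,0,0,0,0
-0.02,-0.037,0,0,0,0
-0.02,-0.037,0,0,0,0
-0.02,-0.037,0,0,0,0
-0.02,-0.037,0,0,0,0' > rows.txt && python3 -m crank rows.txt 0.09 10
echo '-0.02,-0.037,0,0,0,0
-0.02,-0.037,0,0,0,0
-0.02,-0.037,0,0,0,0
-0.02,-0.037,0,0,0,0
-0.02,-0.037,0,0,0,0
-0.02,-0.037,0,0,0,0
-0.02,-0.037,0,0,0,0
-0.02,-0.037,0,0,0,0
-0.02,-0.037,0,0,0,0
0,0,0,0,0,0
0,0,0,0,0,0' > rows.txt && python3 -m crank rows.txt; python3 go.py 554.5 -133.3 120 0.2
```

```text
clock: 2.4
eef_pos: [0.3445, 0.2379, 0.2141]
eef_rot: [[-1.0, -0.004, 0.001], [-0.004, 1.0, 0.0], [-0.001, 0.0, -1.0]]
wrist_force: [0.8, 0.6, -1.2]
finger_gap: 0.0899
grip_force: 0.0
clock: 3.5
eef_pos: [0.5253, -0.0935, 0.2137]
eef_rot: [[-1.0, -0.002, -0.0], [-0.002, 1.0, 0.0], [0.0, 0.0, -1.0]]
wrist_force: [-0.9, 0.4, 0.8]
finger_gap: 0.0898
grip_force: 0.0
clock 3.5 pos [525.3 -93.5 213.7] q6 [ -16.5   21.    90.     0.    69.1 -106.7] F [-0.9  0.4  0.8] gap 89.8 grip 0.0
rot [ 0.01 -0.02 -0.06] | 0.1  trans after rot (mm) [-29.1 -39.9  93.7]  before rot [-29.2 -39.9  93.7]
```

```bash
echo '-0.0292,-0.02,0,0,0,0
0,-0.02,0,0,0,0
0,0,0.045,0,0,0
0,0,0.045,0,0,0
0,0,0.045,0,0,0
0,0,0.03,0,0,0
0,0,0.02,0,0,0
0,0,0.015,0,0,0
0,0,0.008,0,0,0
0,0,0.003,0,0,0
0,0,0,0,0,0' > rows.txt && python3 -m crank rows.txt; python3 go.py 554.5 -133.3 2 0.2
```

```text
clock: 4.6
eef_pos: [0.5546, -0.1324, 0.0033]
eef_rot: [[-1.0, -0.005, 0.0], [-0.005, 1.0, -0.0], [-0.0, -0.0, -1.0]]
wrist_force: [-0.3, -0.1, 0.2]
finger_gap: 0.09
grip_force: 0.0
clock 4.6 pos [ 554.6 -132.4    3.3] q6 [ -19.4   40.    95.8    0.    44.2 -109.7] F [-0.3 -0.1  0.2] gap 90.0 grip 0.0
rot [-0.    0.01  0.06] | 0.1  trans after rot (mm) [ 0.1 -0.9  1.3]  before rot [ 0.1 -0.9  1.3]
```

```bash
echo '0,-0.0009,0.001,0,0,0
0,0,0,0,0,0
0,0,0,0,0,0
0,0,0,0,0,0
0,0,0,0,0,0
0,0,0,0,0,0
0,0,0,0,0,0
0,0,0,0,0,0' > rows.txt && python3 -m crank rows.txt 0.05 12; echo '0,0,-0.005,0,0,0
0,0,-0.02,0,0,0
0,0,-0.04,0,0,0
0,0,0,0,0,0' > rows.txt && python3 -m crank rows.txt
python3 go.py 494.0 238.0 100 8.3
```

```text
clock: 5.4
eef_pos: [0.5547, -0.1337, 0.0022]
eef_rot: [[-1.0, -0.004, 0.0], [-0.004, 1.0, -0.0], [-0.0, -0.0, -1.0]]
wrist_force: [-0.5, 0.8, 5.8]
finger_gap: 0.0618
grip_force: 12.0
clock: 5.8
eef_pos: [0.5569, -0.1344, 0.0711]
eef_rot: [[-1.0, -0.004, 0.006], [-0.004, 1.0, -0.002], [-0.006, -0.002, -1.0]]
wrist_force: [-0.6, 0.0, -0.0]
finger_gap: 0.0617
grip_force: 12.0
clock 5.8 pos [ 556.9 -134.4   71.1] q6 [ -19.5   34.    93.4    0.    52.2 -109.8] F [-0.6  0.  -0. ] gap 61.7 grip 12.0
rot [-0.14  0.32 -8.06] | 8.1  trans after rot (mm) [  8.4 377.6 -28.9]  before rot [ 61.2 372.6 -30. ]
```

```bash
echo '0,0,-0.028,0,0,-4
0,0,0,0,0,-4
0,0.045,0,0,0,0
0.001,0.045,0,0,0,0
0.001,0.045,0,0,0,0
0.001,0.045,0,0,0,0
0.001,0.045,0,0,0,0
0.001,0.045,0,0,0,0
0.001,0.045,0,0,0,0
0.001,0.045,0,0,0,0
0,0.015,0,0,0,0
0,0,0,0,0,0' > rows.txt && python3 -m crank rows.txt; echo '0,0,0,0,0,0
0,0,0,0,0,0
0,0,0,0,0,0' > rows.txt && python3 -m crank rows.txt;python3 go.py 494.0 238.0 60 8.3; python3 - <<'E'
from fit import *
n='top'; p,d=manip.read_camera(n); cv2.imwrite('pics/t1.png',p); np.savez('top1.npz',p=p,d=d)
s,_=manip.read_camera('scene'); a=cv2.resize(p[140:260,190:350],(800,600),interpolation=cv2.INTER_CUBIC);b=cv2.resize(s[140:260,160:320],(800,600),interpolation=cv2.INTER_CUBIC)
cv2.imwrite('pics/t1c.png',cv2.resize(np.hstack([a,b]),(800,300)))
E
```

```text
clock: 7.0
eef_pos: [0.4934, 0.2383, 0.0948]
eef_rot: [[-0.989, -0.146, 0.0], [-0.146, 0.989, 0.0], [-0.0, 0.0, -1.0]]
wrist_force: [0.3, 0.2, -0.7]
finger_gap: 0.0615
grip_force: 12.0
clock: 7.3
eef_pos: [0.4943, 0.2353, 0.0949]
eef_rot: [[-0.99, -0.142, -0.0], [-0.142, 0.99, -0.0], [0.0, -0.0, -1.0]]
wrist_force: [0.8, 0.7, 0.8]
finger_gap: 0.0614
grip_force: 12.0
clock 7.3 pos [494.3 235.3  94.9] q6 [ 19.2  30.6  95.6  -0.   53.7 -78.9] F [0.8 0.7 0.8] gap 61.4 grip 12.0
rot [-0.01 -0.01 -0.16] | 0.2  trans after rot (mm) [-0.1  2.7 34.9]  before rot [-0.1  2.7 34.9]
```

View pics/t1c.png

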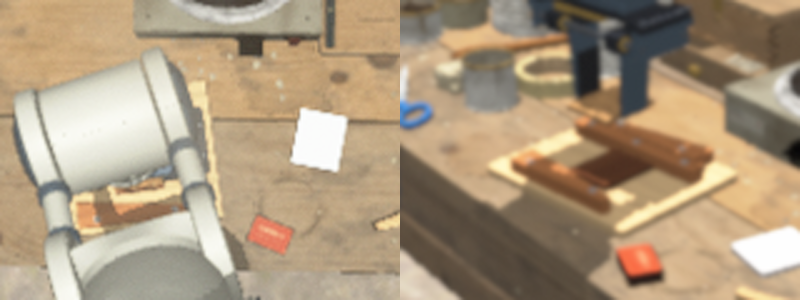

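```bash
echo '0.0007,0.003,0,0,0,-0.15
0,0,0.03,0,0,0
0,0,0.02,0,0,0
0,0,0.012,0,0,0
0,0,0.006,0,0,0
0,0,0,0,0,0
0,0,0,0,0,0
0,0,0,0,0,0' > rows.txt && python3 -m crank rows.txt; python3 go.py 493.4 238.1 22.2 8.3
```

```text
clock: 8.2
eef_pos: [0.4933, 0.2396, 0.0277]
eef_rot: [[-0.989, -0.146, 0.001], [-0.146, 0.989, 0.0], [-0.001, 0.0, -1.0]]
wrist_force: [0.4, -0.6, -0.2]
finger_gap: 0.0619
grip_force: 12.0
clock 8.2 pos [493.3 239.6  27.7] q6 [ 19.7  36.6  98.3  -0.   44.9 -78.7] F [ 0.4 -0.6 -0.2] gap 61.9 grip 12.0
rot [0.01 0.07 0.09] | 0.1  trans after rot (mm) [ 0.1 -1.4  5.5]  before rot [ 0.2 -1.4  5.5]
```

```bash
for i in 1 2 3 4; do echo '0,0,0,0,0,0' > rows.txt && python3 -m crank rows.txt | grep pos; done
```

```text
eef_pos: [0.4932, 0.2395, 0.0276]
eef_pos: [0.4931, 0.2394, 0.0273]
eef_pos: [0.4929, 0.2394, 0.0271]
eef_pos: [0.4929, 0.2394, 0.027]
```

```bash
echo '-0.0005,-0.0012,0.002,0,0,0
0,0,0.002,0,0,0
0,0,0,0,0,0
0,0,0,0,0,0
0,0,0,0,0,0' > rows.txt && python3 -m crank rows.txt; python3 go.py 493.4 238.1 22.2 8.3
```

```text
clock: 9.1
eef_pos: [0.4935, 0.2383, 0.0229]
eef_rot: [[-0.989, -0.146, 0.0], [-0.146, 0.989, 0.0], [-0.0, 0.0, -1.0]]
wrist_force: [-0.7, -0.9, -0.0]
finger_gap: 0.062
grip_force: 12.0
clock 9.1 pos [493.5 238.3  22.9] q6 [ 19.5  37.1  98.5   0.   44.4 -78.9] F [-0.7 -0.9 -0. ] gap 62.0 grip 12.0
rot [0.   0.   0.09] | 0.1  trans after rot (mm) [ 0.1 -0.1  0.7]  before rot [ 0.1 -0.1  0.7]
```

Lower to light contact, then release.

```bash
echo '0,0,0.001,0,0,0
0,0,0.0005,0,0,0
0,0,0,0,0,0
0,0,0,0,0,0' > rows.txt && python3 -m crank rows.txt; echo '0,0,0,0,0,0
0,0,0,0,0,0
0,0,0,0,0,0
0,0,0,0,0,0' > rows.txt && python3 -m crank rows.txt 0.07; echo '0,0,-0.01,0,0,0
0,0,-0.04,0,0,0
0,0,-0.04,0,0,0
0,0,0,0,0,0' > rows.txt && python3 -m crank rows.txt 0.085; python3 go.py 527.5 2 100 -10.4
```

```text
clock: 9.5
eef_pos: [0.4937, 0.2383, 0.0218]
eef_rot: [[-0.989, -0.146, 0.0], [-0.146, 0.989, 0.0], [-0.001, 0.0, -1.0]]
wrist_force: [-1.8, -0.4, 8.1]
finger_gap: 0.0619
grip_force: 12.0
clock: 9.9
eef_pos: [0.4935, 0.2382, 0.0213]
eef_rot: [[-0.989, -0.146, -0.0], [-0.146, 0.989, -0.0], [0.0, -0.0, -1.0]]
wrist_force: [-0.7, 0.6, -0.6]
finger_gap: 0.07
grip_force: 0.0
clock: 10.3
eef_pos: [0.496, 0.2392, 0.1166]
eef_rot: [[-0.989, -0.146, 0.007], [-0.146, 0.989, 0.003], [-0.007, 0.001, -1.0]]
wrist_force: [-0.3, 0.5, -1.0]
finger_gap: 0.0853
grip_force: 0.0
clock 10.3 pos [496.  239.2 116.6] q6 [ 19.5  28.9  94.4   0.   56.2 -78.9] F [-0.3  0.5 -1. ] gap 85.3 grip 0.0
rot [ 0.15  0.41 18.79] | 18.8  trans after rot (mm) [ -73.8 -227.6   16.6]  before rot [   3.6 -239.3   16.3]
```

```bash
echo '0,0,0,0,0,6.2
0,0,0,0,0,6.2
0,0,0,0,0,6.3
-0.015,-0.044,0,0,0,0
-0.015,-0.044,0,0,0,0
-0.015,-0.044,0,0,0,0
-0.015,-0.044,0,0,0,0
-0.014,-0.044,0,0,0,0
0,-0.008,0,0,0,0
0,0,0,0,0,0
0,0,0,0,0,0' > rows.txt && python3 -m crank rows.txt 0.09; python3 go.py 527.5 2 4 -10.4;python3 - <<'E'
from fit import *
p,d=manip.read_camera('top'); cv2.imwrite('pics/t2.png',p)
print('cork',[fit(p,'top',plate(26),(494,238,8),pad=k) for k in (0,1)])
cv2.imwrite('pics/t2c.png',cv2.resize(p[150:240,190:310],(640,480),interpolation=cv2.INTER_CUBIC))
E
```

```text
clock: 11.4
eef_pos: [0.5252, 0.0014, 0.1115]
eef_rot: [[-0.984, 0.179, -0.0], [0.179, 0.984, 0.0], [0.0, 0.0, -1.0]]
wrist_force: [0.2, 0.2, 0.6]
finger_gap: 0.0899
grip_force: 0.0
clock 11.4 pos [525.2   1.4 111.5] q6 [ -6.4  27.8  97.9   0.   54.3 -86.1] F [0.2 0.2 0.6] gap 89.9 grip 0.0
rot [ 0.01 -0.02  0.08] | 0.1  trans after rot (mm) [ -2.2   1.  107.5]  before rot [ -2.2   1.  107.5]
cork [(array([499.37, 237.79,   9.59]), np.float64(219.6)), (array([500.28, 238.29,   9.09]), np.float64(300.9))]
```

View pics/t2c.png

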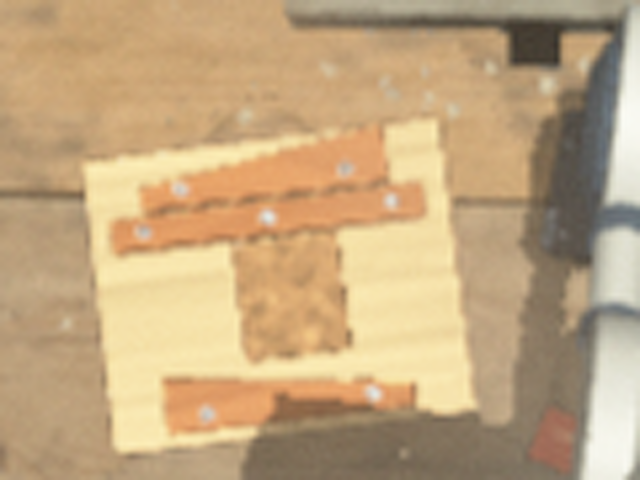

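```bash
echo '-0.0022,0.001,0.04,0,0,0
0,0,0.03,0,0,0
0,0,0.02,0,0,0
0,0,0.012,0,0,0
0,0,0.005,0,0,0
0,0,0,0,0,0
0,0,0,0,0,0
0,0,0,0,0,0' > rows.txt && python3 -m crank rows.txt; python3 go.py 527.5 2 4 -10.4
```

```text
clock: 12.25
eef_pos: [0.5284, 0.0013, 0.0053]
eef_rot: [[-0.984, 0.179, 0.001], [0.179, 0.984, -0.0], [-0.001, 0.0, -1.0]]
wrist_force: [-0.1, -0.7, 0.4]
finger_gap: 0.0902
grip_force: 0.0
clock 12.25 pos [528.4   1.3   5.3] q6 [ -6.3  37.9 101.9  -0.   40.1 -86. ] F [-0.1 -0.7  0.4] gap 90.2 grip 0.0
rot [0.01 0.08 0.09] | 0.1  trans after rot (mm) [1.  0.5 1.3]  before rot [1.  0.6 1.3]
```

```bash
echo '0.0006,0.0005,0.0012,0,0,0
0,0,0,0,0,0
0,0,0,0,0,0
0,0,0,0,0,0
0,0,0,0,0,0
0,0,0,0,0,0
0,0,0,0,0,0
0,0,0,0,0,0' > rows.txt && python3 -m crank rows.txt 0.05 15; echo '0,0,-0.005,0,0,0
0,0,-0.02,0,0,0
0,0,-0.04,0,0,0
0,0,-0.025,0,0,0
0,0,0,0,0,0' > rows.txt && python3 -m crank rows.txt; python3 go.py 493.4 238.1 90 8.3
```

```text
clock: 13.05
eef_pos: [0.5274, 0.0018, 0.0033]
eef_rot: [[-0.984, 0.179, 0.0], [0.179, 0.984, -0.0], [-0.0, 0.0, -1.0]]
wrist_force: [-0.9, 1.1, 4.6]
finger_gap: 0.0618
grip_force: 15.0
clock: 13.55
eef_pos: [0.529, 0.0017, 0.0964]
eef_rot: [[-0.984, 0.179, 0.005], [0.179, 0.984, -0.001], [-0.005, 0.0, -1.0]]
wrist_force: [1.0, -0.8, -0.9]
finger_gap: 0.0618
grip_force: 15.0
clock 13.55 pos [529.    1.7  96.4] q6 [ -6.3  29.3  98.4  -0.   52.  -86. ] F [ 1.  -0.8 -0.9] gap 61.8 grip 15.0
rot [ -0.03   0.29 -18.61] | 18.6  trans after rot (mm) [  1.1 239.1   6.4]  before rot [ 77.4 226.2   6. ]
```

```bash
echo '0,0,0,0,0,-6.2
0,0,0,0,0,-6.2
0,0,0,0,0,-6.2
0,0.046,0,0,0,0
0,0.046,0,0,0,0
0,0.046,0,0,0,0
0,0.046,0,0,0,0
0,0.044,0,0,0,0
0,0.01,0,0,0,0
0,0,0,0,0,0
0,0,0,0,0,0
0,0,0,0,0,0' > rows.txt && python3 -m crank rows.txt; python3 go.py 493.4 238.2 40 8.3
```

```text
clock: 14.75
eef_pos: [0.4931, 0.2361, 0.093]
eef_rot: [[-0.99, -0.143, -0.001], [-0.143, 0.99, -0.0], [0.001, -0.0, -1.0]]
wrist_force: [-0.2, -0.4, -1.1]
finger_gap: 0.0616
grip_force: 15.0
clock 14.75 pos [493.1 236.1  93. ] q6 [ 19.3  30.8  95.8  -0.   53.5 -78.9] F [-0.2 -0.4 -1.1] gap 61.6 grip 15.0
rot [-0.02 -0.03 -0.09] | 0.1  trans after rot (mm) [-0.6  2.1 53. ]  before rot [-0.6  2.1 53. ]
```

```bash
echo '0,0.0015,0.03,0,0,0
0,0,0.018,0,0,0
0,0,0.01,0,0,0
0,0,0,0,0,0
0,0,0,0,0,0
0,0,0,0,0,0
0,0,0,0,0,0
0,0,0,0,0,0
0,0,0,0,0,0' > rows.txt && python3 -m crank rows.txt; python3 go.py 493.4 238.3 29.3 8.3
```

```text
clock: 15.65
eef_pos: [0.4929, 0.2389, 0.0355]
eef_rot: [[-0.99, -0.144, 0.0], [-0.144, 0.99, 0.0], [-0.0, 0.0, -1.0]]
wrist_force: [0.3, -0.6, -1.1]
finger_gap: 0.0619
grip_force: 15.0
clock 15.65 pos [492.9 238.9  35.5] q6 [ 19.6  35.9  98.1   0.   46.  -78.7] F [ 0.3 -0.6 -1.1] gap 61.9 grip 15.0
rot [ 0.01  0.03 -0.01] | 0.0  trans after rot (mm) [-0.4 -0.7  6.2]  before rot [-0.4 -0.7  6.2]
```

```bash
echo '-0.0005,-0.0007,0.0045,0,0,0
0,0,0,0,0,0
0,0,0.0015,0,0,0
0,0,0.0005,0,0,0
0,0,0,0,0,0
0,0,0,0,0,0' > rows.txt && python3 -m crank rows.txt; python3 go.py 493.4 238.3 29.3 8.3
```

```text
clock: 16.25
eef_pos: [0.4934, 0.2382, 0.0291]
eef_rot: [[-0.99, -0.144, 0.0], [-0.144, 0.99, 0.0], [-0.0, -0.0, -1.0]]
wrist_force: [-2.5, -1.5, 10.1]
finger_gap: 0.062
grip_force: 15.0
clock 16.25 pos [493.4 238.2  29.1] q6 [ 19.5  36.5  98.3  -0.   45.2 -78.8] F [-2.5 -1.5 10.1] gap 62.0 grip 15.0
rot [-0.    0.01 -0.01] | 0.0  trans after rot (mm) [ 0.   0.1 -0.2]  before rot [ 0.   0.1 -0.2]
```

```bash
echo '0,0,0,0,0,0
0,0,0,0,0,0
0,0,0,0,0,0
0,0,0,0,0,0' > rows.txt && python3 -m crank rows.txt 0.07; echo '0,0,-0.01,0,0,0
0,0,-0.04,0,0,0
0,0,-0.04,0,0,0
0,0,0,0,0,0' > rows.txt && python3 -m crank rows.txt 0.08; python3 go.py 426.9 -108.3 120 108.7
```

```text
clock: 16.65
eef_pos: [0.4934, 0.2382, 0.0286]
eef_rot: [[-0.99, -0.144, -0.0], [-0.144, 0.99, -0.0], [0.0, -0.0, -1.0]]
wrist_force: [0.6, 0.1, 0.3]
finger_gap: 0.0696
grip_force: 0.0
clock: 17.05
eef_pos: [0.4959, 0.2392, 0.1239]
eef_rot: [[-0.99, -0.144, 0.007], [-0.144, 0.99, 0.003], [-0.007, 0.001, -1.0]]
wrist_force: [-0.3, -0.1, -0.5]
finger_gap: 0.0801
grip_force: 0.0
clock 17.05 pos [495.9 239.2 123.9] q6 [ 19.5  28.3  94.1  -0.   57.2 -78.8] F [-0.3 -0.1 -0.5] gap 80.1 grip 0.0
rot [ 0.37  0.3  79.59] | 79.6  trans after rot (mm) [-307.  -176.7    3.9]  before rot [ 118.4 -333.9    2.6]
```

```bash
echo '0.0148,-0.0417,0,0,0,0
0.0148,-0.0417,0,0,0,0
0.0148,-0.0417,0,0,0,0
0.0148,-0.0417,0,0,0,0
0.0148,-0.0417,0,0,0,0
0.0148,-0.0417,0,0,0,0
0.0148,-0.0417,0,0,0,0
0.0148,-0.0417,0,0,0,0' > rows.txt && python3 -m crank rows.txt 0.055; echo '0,0,0,0,0,8
0,0,0,0,0,8
0,0,0,0,0,8
0,0,0,0,0,8
0,0,0,0,0,8
0,0,0,0,0,8
0,0,0,0,0,8
0,0,0,0,0,8
0,0,0,0,0,8
0,0,0,0,0,7.6
0,0,0,0,0,0
0,0,0,0,0,0' > rows.txt && python3 -m crank rows.txt; python3 - <<'E'
from fit import *
p,d=manip.read_camera('top'); np.savez('top3.npz',p=p,d=d)
print('tile',[fit(p,'top',plate(35),(493,238,8),pad=k) for k in (2,3)])
a=cv2.resize(p[150:240,190:310],(800,600),interpolation=cv2.INTER_CUBIC); s,_=manip.read_camera('scene')
b=cv2.resize(s[170:260,180:300],(800,600),interpolation=cv2.INTER_CUBIC); cv2.imwrite('pics/t3c.png',cv2.resize(np.hstack([a,b]),(800,300)))
E
python3 go.py 426.9 -108.3 60 108.7
```

```text
clock: 17.85
eef_pos: [0.4237, -0.1106, 0.1191]
eef_rot: [[-0.99, -0.144, 0.0], [-0.144, 0.99, -0.0], [-0.0, -0.0, -1.0]]
wrist_force: [1.0, 0.6, 0.2]
finger_gap: 0.0551
grip_force: 0.0
clock: 19.05
eef_pos: [0.4243, -0.1089, 0.1189]
eef_rot: [[-0.324, 0.946, 0.0], [0.946, 0.324, -0.0], [-0.0, 0.0, -1.0]]
wrist_force: [0.2, -1.4, -0.6]
finger_gap: 0.0552
grip_force: 0.0
tile [(array([493.59, 235.89,   8.26]), np.float64(345.9)), (array([493.78, 235.88,   8.52]), np.float64(411.3))]
clock 19.15 pos [ 424.3 -108.9  118.8] q6 [-22.2  21.6 109.1  -0.   49.3 -41.1] F [-0.  -1.6  0.3] gap 55.0 grip 0.0
rot [0.01 0.01 0.18] | 0.2  trans after rot (mm) [-0.2  2.7 58.8]  before rot [-0.2  2.6 58.8]
```

View pics/t3c.png

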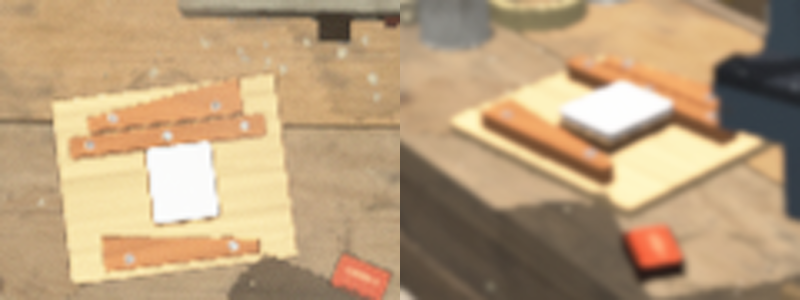

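```bash
cat > chk.py <<'E'
from fit import *
R,t,f,cx,cy=cam('top'); C=-R.T@t
def face(x,z0,z1):  # visible -y side wall of a plate at pose x
    return [np.array([[-36,-31,z0],[36,-31,z0],[36,-31,z1],[-36,-31,z1]],float)]
def face2(x,z0,z1):
    return [np.array([[-36,31,z0],[36,31,z0],[36,31,z1],[-36,31,z1]],float)]
E
python3 - <<'E'
from chk import *
print('cam',C)
T0=np.load('top0.npz')['p'];T=np.load('top3.npz')['p']
print('base w side',fit(T0,'top',face(0,12,20)+plate(20),(493.5,238,8),pad=1))
print('tile w side',[fit(T,'top',face(0,12,35)+plate(35),(493.5,238,8),pad=k) for k in (1,2)])
# 1-D profiles along jig y through the centre
a=np.radians(8.3)
for I,z in ((T0,.02),(T,.035)):
    row=[]
    for u in np.arange(-40,41,2):
        acc=[]
        for v in np.arange(-20,21,4):
            q=proj('top',[.4937-np.sin(a)*u/1e3+np.cos(a)*v/1e3,.2382+np.cos(a)*u/1e3+np.sin(a)*v/1e3,z])
            acc.append(cv2.getRectSubPix(I,(1,1),tuple(map(float,q)))[0,0].astype(float).mean())
        row.append(int(np.mean(acc)))
    print(z,row)
E
```

```text
cam [0.37957038 0.12423798 1.52079136]
base w side (array([493.93, 237.41,   8.31]), np.float64(253.4))
tile w side [(array([493.21, 236.13,   8.27]), np.float64(298.0)), (array([493.34, 236.34,   7.94]), np.float64(354.1))]
0.02 [220, 220, 219, 211, 188, 148, 124, 119, 118, 117, 116, 114, 113, 112, 113, 114, 113, 113, 112, 111, 110, 110, 111, 112, 115, 116, 117, 118, 118, 117, 116, 116, 117, 117, 126, 154, 186, 212, 220, 220, 219]
0.035 [213, 211, 207, 211, 223, 242, 250, 250, 250, 250, 250, 250, 250, 250, 250, 250, 250, 250, 250, 250, 250, 250, 250, 250, 250, 250, 250, 250, 250, 250, 251, 250, 249, 245, 228, 201, 199, 211, 213, 212, 212]
```

```bash
echo '0,0.0027,0.04,0,0,0
0,0,0.03,0,0,0
0,0,0.016,0,0,0
0,0,0.004,0,0,0
0,0,0,0,0,0
0,0,0,0,0,0
0,0,0,0,0,0' > rows.txt && python3 -m crank rows.txt; python3 go.py 426.9 -108.3 27 108.7;  echo '0,0,0.001,0,0,0
0,0,0,0,0,0
0,0,0,0,0,0
0,0,0,0,0,0
0,0,0,0,0,0
0,0,0,0,0,0
0,0,0,0,0,0' > rows.txt && python3 -m crank rows.txt 0.005 40;python3 go.py 426.9 -108.3 27 108.7
```

```text
clock: 19.85
eef_pos: [0.4274, -0.1083, 0.0296]
eef_rot: [[-0.321, 0.947, 0.001], [0.947, 0.321, -0.001], [-0.001, 0.001, -1.0]]
wrist_force: [0.3, -0.3, -0.5]
finger_gap: 0.0548
grip_force: 0.0
clock 19.85 pos [ 427.4 -108.3   29.6] q6 [-22.   31.6 113.4  -0.   34.9 -40.7] F [ 0.3 -0.3 -0.5] gap 54.8 grip 0.0
rot [0.07 0.06 0.01] | 0.1  trans after rot (mm) [ 0.2 -0.5  2.6]  before rot [ 0.2 -0.5  2.6]
clock: 20.55
eef_pos: [0.4268, -0.1081, 0.0277]
eef_rot: [[-0.32, 0.947, -0.0], [0.947, 0.32, 0.0], [0.0, -0.0, -1.0]]
wrist_force: [-0.3, 0.7, -1.1]
finger_gap: 0.0164
grip_force: 39.4
clock 20.55 pos [ 426.8 -108.1   27.7] q6 [-22.   31.8 113.5  -0.   34.6 -40.7] F [-0.3  0.7 -1.1] gap 16.4 grip 39.4
rot [-0.   -0.   -0.02] | 0.0  trans after rot (mm) [-0.2 -0.   0.7]  before rot [-0.2 -0.   0.7]
```

```bash
echo '0,0,-0.004,0,0,0
0,0,0,0,0,0
0.03,0,0,0,0,0
0.03,0,0,0,0,0
0,0,0,0,0,0
0,0,-0.04,0,0,0
0,0,-0.04,0,0,0
0,0,0,0,0,0
0,0,0,0,0,0' > rows.txt && python3 -m crank rows.txt; python3 - <<'E'
from fit import *
for n in ('top','scene'):
    p,d=manip.read_camera(n); o=manip.get_obs(); e=o['eef_pos']*1000; print(e.round(1),o['finger_gap'])
    q=proj(n,e/1000); x,y=np.clip(q.astype(int)-[40,30],0,None)
    cv2.imwrite(f'pics/w_{n}.png',cv2.resize(p[y:y+60,x:x+80],(640,480),interpolation=cv2.INTER_CUBIC)); np.savez(f'w_{n}.npz',p=p); print(x,y)
    print([(np.round(r['pixel'],1).tolist(),round(r['p'],2)) for r in manip.landmark_of(n,'wedge_thin')[:2]])
a=cv2.imread('pics/w_top.png');b=cv2.imread('pics/w_scene.png'); cv2.imwrite('pics/w.png',cv2.resize(np.hstack([a,b]),(800,300)))
E
```

```text
clock: 21.45
eef_pos: [0.4084, -0.0517, 0.1124]
eef_rot: [[-0.32, 0.947, 0.003], [0.947, 0.32, -0.001], [-0.002, 0.002, -1.0]]
wrist_force: [-0.2, 0.4, -0.9]
finger_gap: 0.0165
grip_force: 39.4
[407.7 -51.5 111.6] 0.01630724690042532
297 202
[]
[407.1 -51.2 110.9] 0.01661922123695362
246 196
[([272.7, 225.4], 0.64)]
```

View pics/w.png

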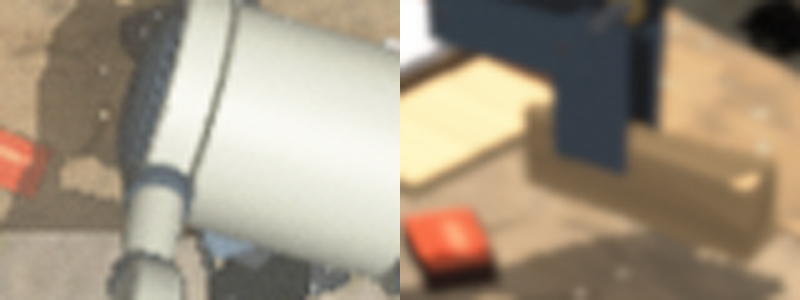

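```bash
python3 - <<'E'
from fit import *
e=np.array([407.1,-51.2,110.9]);a=np.radians(108.7);zb=e[2]-27.7
for xg in (16,20,24):
    for nm,x,z,yy in (('thin bot',60,0,4.8),('thin top',60,40,4.8),('thick bot',-60,0,13.2),('thick top',-60,40,13.2)):
        r=[]
        for s in (1,-1):
            u,v=x-xg,s*yy
            r.append(proj('scene',np.array([e[0]+np.cos(a)*u-np.sin(a)*v,e[1]+np.sin(a)*u+np.cos(a)*v,zb+z])/1000).round(1))
        print(xg,nm,*r)
E
```

```text
16 thin bot [268.9 232.6] [271.3 230.9]
16 thin top [268.7 216.9] [271.1 215.2]
16 thick bot [313.7 249.2] [319.7 243.9]
16 thick top [314.3 232.8] [320.3 227.7]
20 thin bot [270.4 233.1] [272.7 231.3]
20 thin top [270.2 217.4] [272.6 215.7]
20 thick bot [315.4 249.8] [321.3 244.4]
20 thick top [315.9 233.3] [322.  228.2]
24 thin bot [271.9 233.6] [274.2 231.8]
24 thin top [271.7 217.8] [274.1 216.1]
24 thick bot [317.  250.3] [323.  244.9]
24 thick top [317.6 233.9] [323.6 228.7]
```

```bash
python3 go.py 456 139.1 90 94.2
```

```text
clock 21.65 pos [407.1 -51.2 110.8] q6 [-15.5  20.7 113.1  -0.   46.3 -34.2] F [-0.2 -0.3 -0.7] gap 16.4 grip 39.4
rot [-0.1  -0.05 14.47] | 14.5  trans after rot (mm) [186.2  62.7  20.8]  before rot [164.6 107.3  20.8]
```

```bash
echo '0,0,0,0,0,7.2
0,0,0,0,0,7.2
0.037,0.0125,0,0,0,0
0.037,0.0125,0,0,0,0
0.037,0.0125,0,0,0,0
0.037,0.0125,0,0,0,0
0.037,0.0125,0,0,0,0
0,0,0.025,0,0,0
0,0,0,0,0,0
0,0,0,0,0,0
0,0,0,0,0,0' > rows.txt && python3 -m crank rows.txt; python3 go.py 456 139.1 41.5 94.2
```

```text
clock: 22.75
eef_pos: [0.4561, 0.1372, 0.087]
eef_rot: [[-0.074, 0.997, -0.0], [0.997, 0.074, -0.0], [-0.0, -0.0, -1.0]]
wrist_force: [0.6, -0.3, -1.2]
finger_gap: 0.0169
grip_force: 39.4
clock 22.75 pos [456.1 137.2  87. ] q6 [  9.6  27.1 105.9  -0.   47.1   5.3] F [ 0.6 -0.3 -1.2] gap 16.9 grip 39.4
rot [-0.03  0.    0.02] | 0.0  trans after rot (mm) [ 1.9  0.1 45.5]  before rot [ 1.9  0.1 45.5]
```

```bash
echo '0,0,0.02,0,0,0
0,0,0.015,0,0,0
0,0,0.006,0,0,0
0,0,0,0,0,0
0,0,0,0,0,0
0,0,0,0,0,0
0,0,0,0,0,0
0,0,0,0,0,0' > rows.txt && python3 -m crank rows.txt; python3 go.py 456 139.1 40.5 94.2; python3 - <<'E'
from fit import *
p,_=manip.read_camera('scene'); q,_=manip.read_camera('top')
a=cv2.resize(p[185:275,190:310],(800,600),interpolation=cv2.INTER_CUBIC);b=cv2.resize(q[150:240,190:310],(800,600),interpolation=cv2.INTER_CUBIC)
cv2.imwrite('pics/i.png',cv2.resize(np.hstack([a,b]),(800,300)))
E
```

```text
clock: 23.55
eef_pos: [0.4563, 0.138, 0.0461]
eef_rot: [[-0.075, 0.997, 0.001], [0.997, 0.075, 0.0], [0.0, 0.001, -1.0]]
wrist_force: [1.0, -0.1, -0.9]
finger_gap: 0.016
grip_force: 39.4
clock 23.55 pos [456.3 138.   46.1] q6 [  9.6  31.3 107.8   0.   40.9   5.4] F [ 1.  -0.1 -0.9] gap 16.0 grip 39.4
rot [ 0.03 -0.    0.08] | 0.1  trans after rot (mm) [ 1.2 -0.3  5.6]  before rot [ 1.2 -0.3  5.6]
```

View pics/i.png

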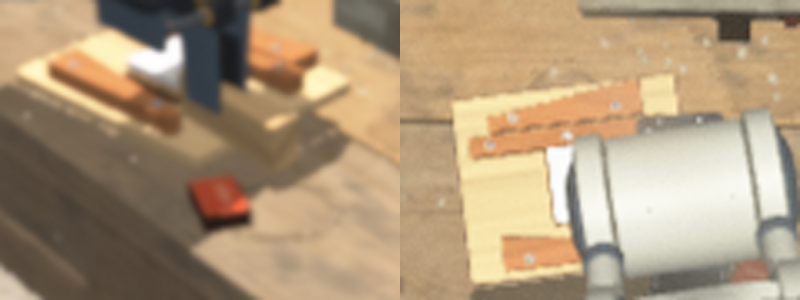

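```bash
echo '0,0,0.004,0,0,0
0,0,0,0,0,0
0,0,0.001,0,0,0
0,0,0,0,0,0
0,0,0,0,0,0' > rows.txt && python3 -m crank rows.txt; echo '0.015,0,0,0,0,0
0.02,0,0,0,0,0
0.02,0,0,0,0,0
0.015,0,0,0,0,0
0.01,0,0,0,0,0
0,0,0,0,0,0
0,0,0,0,0,0' > rows.txt && python3 -m crank rows.txt; python3 go.py 448 248.8 40.2 94.2
```

```text
clock: 24.15
eef_pos: [0.4561, 0.1379, 0.0407]
eef_rot: [[-0.075, 0.997, -0.0], [0.997, 0.075, -0.0], [-0.0, -0.0, -1.0]]
wrist_force: [1.0, 0.1, -1.2]
finger_gap: 0.0163
grip_force: 39.4
clock: 24.85
eef_pos: [0.4501, 0.2174, 0.0406]
eef_rot: [[-0.075, 0.997, -0.0], [0.997, 0.075, -0.0], [-0.0, -0.0, -1.0]]
wrist_force: [-0.6, -0.8, -0.5]
finger_gap: 0.0166
grip_force: 39.4
clock 24.85 pos [450.1 217.4  40.6] q6 [ 18.9  33.  104.7  -0.   42.3  14.6] F [-0.6 -0.8 -0.5] gap 16.6 grip 39.4
rot [-0.01  0.01  0.11] | 0.1  trans after rot (mm) [31.5  0.2  0.4]  before rot [31.5  0.3  0.4]
```

```bash
echo '0.01,0,0.0005,0,0,0
0.008,0,0,0,0,0
0.005,0,0,0,0,0
0,0,0,0,0,0
0,0,0,0,0,0' > rows.txt && python3 -m crank rows.txt; python3 go.py 448 248.8 40.2 94.2; echo '0.003,0,0,0,0,0
0.002,0,0,0,0,0
0,0,0,0,0,0
0,0,0,0,0,0' > rows.txt && python3 -m crank rows.txt ; python3 go.py 448 248.8 40.2 94.2
```

```text
clock: 25.35
eef_pos: [0.4488, 0.2411, 0.0403]
eef_rot: [[-0.075, 0.997, 0.001], [0.997, 0.075, 0.0], [0.0, 0.001, -1.0]]
wrist_force: [1.7, 1.3, 1.6]
finger_gap: 0.0162
grip_force: 39.4
clock 25.35 pos [448.8 241.1  40.3] q6 [ 21.5  33.5 103.4   0.   43.   17.2] F [1.7 1.3 1.6] gap 16.2 grip 39.4
rot [ 0.04 -0.02  0.09] | 0.1  trans after rot (mm) [ 7.8 -0.2  0.1]  before rot [ 7.8 -0.2  0.1]
clock: 25.75
eef_pos: [0.4487, 0.2433, 0.0404]
eef_rot: [[-0.076, 0.997, 0.001], [0.997, 0.076, -0.003], [-0.003, 0.0, -1.0]]
wrist_force: [9.2, -31.2, 9.0]
finger_gap: 0.0166
grip_force: 38.4
clock 25.75 pos [448.7 243.3  40.4] q6 [ 21.9  33.6 103.2  -0.3  43.3  17.8] F [  9.2 -31.2   9. ] gap 16.6 grip 38.4
rot [0.02 0.19 0.14] | 0.2  trans after rot (mm) [ 5.5 -0.3  0.2]  before rot [ 5.5 -0.3  0.2]
```

```bash
echo '0,0.0007,0,0,0,0
0,0,0,0,0,0
0,0,0,0,0,0' > rows.txt && python3 -m crank rows.txt | tail -6; echo '0.0015,0,0,0,0,0
0,0,0,0,0,0
0,0,0,0,0,0' > rows.txt && python3 -m crank rows.txt ; python3 go.py 448 248.8 40.2 94.2
```

```text
clock: 26.05
eef_pos: [0.4488, 0.2436, 0.0404]
eef_rot: [[-0.075, 0.997, -0.0], [0.997, 0.075, -0.003], [-0.003, -0.001, -1.0]]
wrist_force: [4.3, -26.0, 9.6]
finger_gap: 0.0165
grip_force: 38.6
clock: 26.35
eef_pos: [0.4489, 0.2442, 0.0404]
eef_rot: [[-0.076, 0.997, -0.0], [0.997, 0.076, -0.004], [-0.004, -0.001, -1.0]]
wrist_force: [7.9, -36.0, 10.9]
finger_gap: 0.0162
grip_force: 38.3
clock 26.35 pos [448.9 244.2  40.4] q6 [ 22.   33.6 103.1  -0.3  43.4  17.9] F [  7.9 -36.   10.9] gap 16.2 grip 38.3
rot [-0.03  0.24  0.14] | 0.3  trans after rot (mm) [ 4.6 -0.5  0.2]  before rot [ 4.6 -0.5  0.2]
```

```bash
echo '0,0.0005,0,0,0,0
0.001,0,0,0,0,0
0.001,0,0,0,0,0
0.001,0,0,0,0,0
0,0,0,0,0,0
0,0,0,0,0,0' > rows.txt && python3 -m crank rows.txt - 60; python3 go.py 448 248.8 40.2 94.2; echo '0.001,0,0,0,0,0
0.001,0,0,0,0,0
0.001,0,0,0,0,0
0,0,0,0,0,0
0,0,0,0,0,0' > rows.txt && python3 -m crank rows.txt; python3 go.py 448 248.8 40.2 94.2
```

```text
clock: 26.95
eef_pos: [0.4488, 0.2449, 0.0404]
eef_rot: [[-0.077, 0.997, -0.001], [0.997, 0.077, -0.008], [-0.008, -0.002, -1.0]]
wrist_force: [12.8, -63.5, 19.2]
finger_gap: 0.0159
grip_force: 57.3
clock 26.95 pos [448.8 244.9  40.4] q6 [ 22.2  33.7 102.9  -0.6  43.7  18.2] F [ 12.8 -63.5  19.2] gap 15.9 grip 57.3
rot [-0.11  0.44  0.19] | 0.5  trans after rot (mm) [ 4.  -0.5  0.2]  before rot [ 4.  -0.5  0.1]
clock: 27.45
eef_pos: [0.4489, 0.2474, 0.0402]
eef_rot: [[-0.077, 0.997, -0.001], [0.997, 0.077, -0.008], [-0.008, -0.002, -1.0]]
wrist_force: [17.1, -68.5, 13.1]
finger_gap: 0.0154
grip_force: 57.4
clock 27.45 pos [448.9 247.4  40.2] q6 [ 22.5  33.8 102.7  -0.6  43.8  18.5] F [ 17.1 -68.5  13.1] gap 15.4 grip 57.4
rot [-0.09  0.48  0.2 ] | 0.5  trans after rot (mm) [ 1.4 -0.8 -0. ]  before rot [ 1.4 -0.8 -0. ]
```

```bash
echo '0,0,0,0,0,0
0,0,0,0,0,0
0,0,0,0,0,0
0,0,0,0,0,0' > rows.txt && python3 -m crank rows.txt 0.04 10; echo '0,0,-0.02,0,0,0
0,0,-0.04,0,0,0
0,0,-0.04,0,0,0
0,-0.045,0,0,0,0
0,-0.045,0,0,0,0
0,-0.045,0,0,0,0
0,0,0,0,0,0
0,0,0,0,0,0' > rows.txt && python3 -m crank rows.txt; python3 go.py 493 238 60 8.3
```

```text
clock: 27.85
eef_pos: [0.4486, 0.2535, 0.0402]
eef_rot: [[-0.075, 0.997, -0.0], [0.997, 0.075, 0.0], [0.0, -0.0, -1.0]]
wrist_force: [0.3, 0.0, -0.5]
finger_gap: 0.0398
grip_force: 0.0
clock: 28.65
eef_pos: [0.3135, 0.2434, 0.1405]
eef_rot: [[-0.076, 0.997, 0.0], [0.997, 0.076, 0.0], [0.0, 0.001, -1.0]]
wrist_force: [0.4, -0.3, 0.4]
finger_gap: 0.0398
grip_force: 0.0
clock 28.65 pos [313.5 243.4 140.5] q6 [ 29.2  16.6 112.9   0.   50.5  24.8] F [ 0.4 -0.3  0.4] gap 39.8 grip 0.0
rot [ 1.000e-02 -3.000e-02  8.606e+01] | 86.1  trans after rot (mm) [176.8  31.2  80.5]  before rot [-19.  178.5  80.6]
```

```bash
python3 - <<'E'
from fit import *
p,d=manip.read_camera('top'); np.savez('top4.npz',p=p,d=d); s,_=manip.read_camera('scene'); np.savez('s4.npz',p=s)
print('tile',[fit(p,'top',plate(35),(493,238,8),pad=k) for k in (0,1)])
print('wedge',[fit(p,'top',wed(52),(446.5+k,232,94.2),pad=2) for k in (0,3)],'want centre',np.array([448,248.8])-20*np.array([-.0732,.9973]))
print([ (n,th,[(np.round(r['pixel'],1).tolist(),round(r['p'],2)) for r in manip.landmark_of(n,th)[:1]]) for n in('top','scene') for th in ('wedge_thin','batten_right_thick')])
a=cv2.resize(p[150:240,190:310],(800,600),interpolation=cv2.INTER_CUBIC);b=cv2.resize(s[170:260,180:300],(800,600),interpolation=cv2.INTER_CUBIC)
cv2.imwrite('pics/f.png',cv2.resize(np.vstack([a,b]),(450,600)) if 0 else cv2.resize(np.hstack([a,b]),(800,300)))
E
```

```text
tile [(array([493.85, 235.67,   7.44]), np.float64(203.5)), (array([493.81, 235.58,   7.85]), np.float64(261.8))]
wedge [(array([433.52, 248.59,  86.79]), np.float64(466.8)), (array([433.53, 241.6 ,  86.74]), np.float64(478.7))] want centre [449.464 228.854]
[('top', 'wedge_thin', [([228.9, 216.4], 0.48)]), ('top', 'batten_right_thick', [([220.5, 220.2], 0.73)]), ('scene', 'wedge_thin', [([220.6, 201.4], 0.74)]), ('scene', 'batten_right_thick', [([211.1, 198.7], 0.65)])]
```

View pics/f.png

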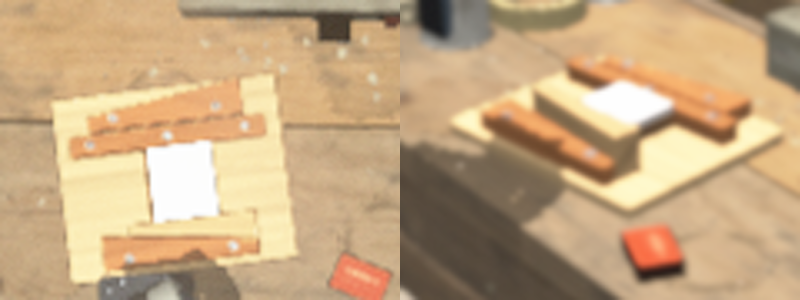

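```bash
echo '-0.005,0.045,0,0,0,0
-0.005,0.045,0,0,0,0
-0.005,0.045,0,0,0,0
-0.004,0.043,0,0,0,0
0,0,0.04,0,0,0
0,0,0.03,0,0,0
0,0,0.01,0,0,0
0,0,0,0,0,0
0,0,0,0,0,0
0,0,0,0,0,0
0,0,0,0,0,0' > rows.txt && python3 -m crank rows.txt 0 10; python3 go.py 493.7 237.5 35 94.2
```

```text
clock: 30.05
eef_pos: [0.4937, 0.2377, 0.0615]
eef_rot: [[-0.075, 0.997, 0.002], [0.997, 0.075, 0.001], [0.001, 0.002, -1.0]]
wrist_force: [-0.7, 0.6, 0.2]
finger_gap: 0.0006
grip_force: 0.0
clock 30.05 pos [493.7 237.7  61.5] q6 [19.5 33.5 97.2 -0.  49.2 15.2] F [-0.7  0.6  0.2] gap 0.6 grip 0.0
rot [ 0.11 -0.03  0.09] | 0.1  trans after rot (mm) [-0.2  0.  26.5]  before rot [-0.3 -0.  26.5]
```

```bash
echo '0,0,0.015,0,0,0
0,0,0.006,0,0,0
0,0,0.002,0,0,0
0,0,0,0,0,0
0,0,0,0,0,0
0,0,0,0,0,0
0,0,0,0,0,0' > rows.txt && python3 -m crank rows.txt; python3 go.py 493.7 237.5 35 94.2; echo '0,0,0.001,0,0,0
0,0,0.001,0,0,0
0,0,0,0,0,0
0,0,0,0,0,0' > rows.txt && python3 -m crank rows.txt; python3 go.py 493.7 237.5 35 94.2
```

```text
clock: 30.75
eef_pos: [0.4932, 0.2375, 0.0375]
eef_rot: [[-0.075, 0.997, 0.0], [0.997, 0.075, 0.0], [0.0, 0.0, -1.0]]
wrist_force: [-0.7, 0.2, 0.7]
finger_gap: 0.0005
grip_force: 0.0
clock 30.75 pos [493.2 237.5  37.5] q6 [19.5 35.7 98.1  0.  46.2 15.2] F [-0.7  0.2  0.7] gap 0.5 grip 0.0
rot [ 0.03 -0.01  0.08] | 0.1  trans after rot (mm) [-0.1  0.5  2.5]  before rot [-0.1  0.5  2.5]
clock: 31.15
eef_pos: [0.4931, 0.2375, 0.0353]
eef_rot: [[-0.075, 0.997, 0.0], [0.997, 0.075, 0.0], [0.0, 0.0, -1.0]]
wrist_force: [-0.3, -0.2, 3.1]
finger_gap: 0.0003
grip_force: 1.9
clock 31.15 pos [493.1 237.5  35.3] q6 [19.5 35.9 98.2 -0.  45.9 15.2] F [-0.3 -0.2  3.1] gap 0.3 grip 1.9
rot [ 0.01 -0.    0.08] | 0.1  trans after rot (mm) [-0.   0.6  0.3]  before rot [-0.   0.6  0.3]
```

```bash
echo '0,0,0.001,0,0,0
0,0,0,0,0,0
0,0,0,0,0,0' > rows.txt && python3 -m crank rows.txt | grep force; echo '0,0,0.0008,0,0,0
0,0,0,0,0,0
0,0,0,0,0,0
0,0,0,0,0,0
0,0,0,0,0,0' > rows.txt && python3 -m crank rows.txt; python3 go.py 493.7 237.5 35 94.2
```

```text
wrist_force: [-5.6, -3.2, 24.6]
grip_force: 12.5
clock: 31.95
eef_pos: [0.4931, 0.2375, 0.0352]
eef_rot: [[-0.075, 0.997, 0.001], [0.997, 0.075, 0.0], [0.0, 0.001, -1.0]]
wrist_force: [-9.3, -4.2, 42.0]
finger_gap: 0.0005
grip_force: 20.9
clock 31.95 pos [493.1 237.5  35.2] q6 [19.5 35.9 98.2 -0.  45.8 15.2] F [-9.3 -4.2 42. ] gap 0.5 grip 20.9
rot [ 0.06 -0.01  0.09] | 0.1  trans after rot (mm) [-0.   0.6  0.2]  before rot [-0.   0.6  0.2]
```

```bash
echo '0,0,-0.0009,0,0,0
0,0,0,0,0,0
0,0,0,0,0,0
0,0,0,0,0,0
0,0,0,0,0,0
0,0,0,0,0,0
0,0,0,0,0,0
0,0,0,0,0,0
0,0,0,0,0,0
0,0,0,0,0,0' > rows.txt && python3 -m crank rows.txt | grep force; python3 - <<'E'
from h import *
p,_=manip.read_camera('scene'); q=np.load('s4.npz')['p']; R=(slice(185,225),slice(205,262))
print('F',manip.get_obs()['wrist_force'].round(1),[(th,[(np.round(r['pixel'],1).tolist(),round(r['p'],2)) for r in manip.landmark_of('scene',th)[:1]]) for th in ('wedge_thin','wedge','batten_right_thick')])
E
```

```text
wrist_force: [-4.4, -2.0, 23.1]
grip_force: 11.5
F [-5.7 -2.1 23.5] [('wedge_thin', [([219.7, 203.6], 0.62)]), ('wedge', [([236.6, 212.3], 0.97)]), ('batten_right_thick', [([211.3, 197.6], 0.73)])]
```

Steady 23 N press, and the wedge is still in place, so I'm handing in.

```bash
python3 -c "
from cell import manip
print(manip.hand_in())"
```

```text
the job is handed in; nothing more can be done
None
```

The job is handed in: cork and tile are stacked on the base, the wedge is driven tight and released, and the fingertips are still pressing the middle of the tile at about 23 N; flushness against the fence was judged from camera images and push forces (about 69 N along the wedge), not measured directly.

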